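# Hold the incubator lid at the index clip for refitting its gas strut

### The arm

A 6-joint arm with a two-finger parallel gripper is mounted at the origin on the work surface. World frame = base frame: x ahead of the robot, y to its left, z up, the work surface at z = 0. Lengths are in m, angles in degrees, forces in N, time in s.
With the tool pointing down it reaches from about 0.4 to 0.825 m from the base axis. Payload 7 kg.
Tool frame: the origin (TCP) lies between the finger pads; the fingertips stand 19 mm ahead of it and the grasp point (between the pads) is the TCP; x points along the fingers, y is the direction in which the jaws open and shut, and the axes are right-handed (so a half turn about x gives the same grasp; the last joint's range is limited). The gripper opens to 88 mm and grips with 3 to 60 N. Pads are 19 mm wide; open, the fingers measure 130 mm over their backs; the gripper's body (78 mm by 193 mm) begins 47 mm behind the grasp point.
Start: joints at [-48.466, 20.546, 0.682, 0, -70.136, -16.507], TCP at [0.286, -0.612, 0.246] pointing down, gripper open.
Joint ranges: [-176.03, 176.03], [-82.01, 121.73], [-58.28, 71.71], [-173.87, 95.51], [-174.79, -0.11], [-173.66, 173.66]. Speed limits (degrees/s): [136.94, 136.94, 172.46, 180, 180, 180].

### API

Orientations are given as [roll, pitch, yaw] about the fixed x, y, z axes, in that order (R = Rz(yaw) Ry(pitch) Rx(roll)).
In Python, from plant import r gives the robot as it stands.
- The arm moves only by the tool send_rows, never from a script. Its argument "plan" is a list of rows, each a list of 2 entries, a list of its own where there are three numbers: the shift along the tool's x, y, z scaled (see below), then the turn, a rotation vector about the tool's x, y, z scaled (see below). A call has exactly 5 rows; each row is the pose to reach, as a shift and turn from the pose measured when the call began, along the tool's axes at that moment; what a row does not reach only later rows make up. The controller multiplies each number of a shift by 0.15 m and each number of a turn by pi/4 rad. A row lasts 1/10 s, in which the tool goes at most 50 mm and 8.59 degrees, less where a joint would pass 70% of its speed; a pose out of reach is approached as far as the arm can. A call with a number of a shift or a turn outside -1 to 1 is refused whole. A call with a gripper value outside its range is refused whole. "jaw" is the opening, from -1 (shut) to 1 (fully open), so that 0 is half open, set as the call begins (left out, the last holds). The fingers move at their own pace and stop on an object; "force" is the grip in N (left out, the last holds). Time passes only in rows, so rows that repeat a pose let the fingers close, or fill a call up. It gives the time, the measured TCP pose, the force and the opening at its end, in the units of the state.
- r.get_state(): the state, without advancing time (a new reading comes with each control period).
- r.capture(name): name is "scene" or "top" or "wrist"; returns a dict with "color" (480x640x3 uint8, red, green, blue), "range_z" (480x640 float32, m along the optical axis (not along the pixel's ray), 0 where there is no reading), "mtx" (3x3 intrinsics, pixels), "k1" (the pictures are not rectified: a ray, as slopes to the right and down, at radius r is drawn at 1 + k1 r^2 times it, then the intrinsics apply), "pose" (4x4, takes a point from camera to world coordinates). Camera axes: x right, y down, z forward; pixel columns grow to the right and rows downward; lengths in m; the calibration is good to about 2 mm. A picture is of the moment at which its call begins.
- r.close_job(): hands the job in, once; it reports no verdict.
Trained networks look in a picture, given as the dict that the camera call returned (one of the last four; its "shot" number tells which), for a name from the list of things; names that differ only in an ending like _2 or _b are one class to them, and where a whole thing is asked for, a point or a joint stands for the part that bears it (a point fixed in the world has none). Each returns a list of dicts, best first, with "score" (0 to 1); they miss things now and then, are a little off and sometimes report something else, mostly with a low value. They report only what shows in the picture. A call takes as long as a camera call.
- r.find_in(picture, target): "uv" ([column, row] in pixels, amid what is visible of it).
- r.trace(picture, target): "mask" (480x640 bool, what is visible of it) and "uv" ([column, row] in pixels, amid what is visible of it).
The state is a dict: "time_s": time; "joints": joint angles; "qd": joint speeds; "joint_torque": joint torques, N m; "tcp_pos": TCP position; "eef_rot": TCP orientation; "contact_force": force on the tool from outside, world axes, zero at the start; "moment": the same for the moment, N m; "gripper_width": finger opening in m.
Only numpy, scipy, OpenCV 4.12 (cv2) and the standard library are available. Lean on these libraries where they do the work, as an engineer would, in place of code of your own. Each camera call takes 0.05 s, during which the arm holds its last target. There are 200 camera calls.

### The job

The gas strut of the reagent incubator's lid is out, so nothing keeps the lid up. Turn the black wing knob on the lid anticlockwise about a quarter turn, past its click, so that the latch stays open; then raise the lid by its steel bar handle until the pointer on the lid's side stands level with the line of the brass index clip on the quadrant, and finish holding the lid still there by the handle, ready for a colleague to fit the new strut. Do not let the lid drop or slam, leave the clip where it is set, and do not disturb the things standing around the incubator.

Things in the scene. Friction and masses are not known exactly. Their poses are not given: they have to be found in the camera images.
- machine: the reagent incubator, a grey-white bench unit fixed to the counter, 310 deep (x) x 330 wide (y) x 126 high mm. Origin: on the counter, under its middle; x points from its front (handle side, facing the robot) to its back, y to its left as it points, z up. It stands turned by up to 0.3 rad. Its front face is at x = -118 mm, side walls at y = -165 and +165 mm.
- lid (a joint): angle of the lid, rad: 0 shut (flat), growing as its front edge rises; it can go to 1.35. The tinted lid with a grey-white rim is 200 x 320 x 12 mm and, with handle and knob, about 0.6 kg (it varies by a quarter either way). It turns freely on its hinge and falls shut if let go. While the latch is locked it lifts by no more than about 0.02 rad.
- hinge (a point): middle of the lid's hinge line, at the back edge of the lid, 122 mm above the counter. The frame turns with the lid: x along the lid from the front edge to the hinge, y along the hinge line, z out of the lid's upper face (up when shut). A positive lid angle is a right-handed turn about its y.
- handle: the steel bar handle along the lid's front edge, a round bar 12 mm thick and 140 mm long along y on two end brackets, with a free gap of 34 mm between bar and lid edge. It is part of the lid; its origin and axes are those of point hinge.
- bar (a point): middle of the handle bar, on its axis: in the frame of point hinge at x = -240 mm, z = +14 mm, so 136 mm above the counter when shut. Axes as point hinge. It can be pinched from above with the fingers in front of and behind it; the round bar can turn in the grip as the lid swings.
- latch (a joint): angle of the wing knob, rad: 0 locked, 1.571 open, growing anticlockwise seen from above; end stops at both. A spring detent resists with up to about 0.2 N m up to 0.79 rad (45 degrees) and past that snaps it on to the open stop when let go. The tongue is clear of its keeper from about 1.1 rad.
- knob_grip (a point): point on the knob's axis, 33 mm above the lid's upper face (167 mm above the counter, lid shut), 40 mm behind the lid's front edge, at mid-width. Black upright wing, 42 long (along this frame's x; machine x when locked) x 13 thick (y) x 37 mm high, its top 45 mm above the lid, on a flat round foot, 50 mm across, that reaches 8 mm above the lid. The frame turns with the knob, z up.
- pointer (a point): tip line of the small steel pointer on the lid's left (+y) side: in the frame of point hinge at x = -145 mm, y = +172 mm, z = 0, so it moves on an arc of 145 mm radius about the hinge line.
- index_clip (a joint): angle at which the brass index clip is set on the quadrant, rad, about the same hinge line and from the same zero as the lid: the pointer is level with the clip's line when the lid's angle equals this value. Set between 0.6 and 0.95; held by friction.
- clip_mark (a point): inner end of the black line across the middle of the brass index clip (30 x 20 x 18 mm, with a thumb screw), which sits on the aluminium quadrant that stands up beside the lid's left side. The point lies 145 mm from the hinge line, in the plane in which the pointer moves; the clip reaches 9 mm either way from its line along the arc.
- gas_strut: bystander: the new gas strut, 280 mm long, 22 mm thick, lying on the counter to the right of the incubator. Origin under its middle.
- scanner: bystander: black barcode scanner on its stand, 100 mm round foot, about 185 mm high, on the left. Origin under its foot.
- buffer_bottle: bystander: white bottle, 60 mm across, 130 mm high, on the right. Origin under its middle.
- tube_rack: bystander: grey rack with eight stoppered tubes, 105 x 62 x 80 mm, on the left, behind the scanner. Origin under its middle.

How it is judged:
By the outcome, as a careful person would: the job done as asked, in the order asked, and still so for the second after the job is handed in, while the arm keeps its last pose, push and grip.
It also fails if it takes over 54 s, if anything falls off the work surface, if the arm or the gripper's body presses on something with over 40 N, if the wrist force passes 120 N, or if a joint passes its speed limit or range.

## Working session

There is one attempt and no reset: what is moved stays moved. The work goes in short steps, Python scripts to look and compute and a tool call to move; the robot and the scene stay as the last step left them, time stands still between calls to the robot, and variables do not carry over. Pictures are saved under pics/ and viewed, about 8 in all and at most 12, crops included, and the job is handed in when it is done.

Besides the shell and the picture viewer there is one more tool, called after "Call:" as a command line: name --argument value ..., lists and objects as JSON in quotes. send_rows: Moves the arm, as the interface text tells. Its arguments: {"type":"object","properties":{"plan":{"type":"array"},"jaw":{"type":"number"},"force":{"type":"number"}},"required":["plan"]}

```bash
mkdir -p pics; ls
cat > h.py <<'E'
import numpy as np, cv2
from plant import r
from scipy.spatial.transform import Rotation as R
def ray(p,uv):
    m=p["mtx"]; d=np.array([(uv[0]-m[0,2])/m[0,0],(uv[1]-m[1,2])/m[1,1]]); u=d.copy()
    for _ in range(20): u=d/(1+p["k1"]*(u@u))
    return np.array([u[0],u[1],1.])
def pts(p,mask):
    m=p["mtx"]; v,u=np.nonzero(mask&(p["range_z"]>0)); z=p["range_z"][v,u]
    d=np.c_[(u-m[0,2])/m[0,0],(v-m[1,2])/m[1,1]]; s=d.copy()
    for _ in range(20): s=d/(1+p["k1"]*(s**2).sum(1,keepdims=True))
    c=np.c_[s*z[:,None],z]; return c@p["pose"][:3,:3].T+p["pose"][:3,3]
def at_z(p,uv,z):
    d=p["pose"][:3,:3]@ray(p,uv); o=p["pose"][:3,3]; return o+d*(z-o[2])/d[2]
def proj(p,X):
    T=np.linalg.inv(p["pose"]); c=T[:3,:3]@X+T[:3,3]; s=c[:2]/c[2]; s=s*(1+p["k1"]*(s@s)); m=p["mtx"]
    return np.array([m[0,0]*s[0]+m[0,2],m[1,1]*s[1]+m[1,2]])
def save(p,n,crop=None,f=1):
    im=p["color"][:,:,::-1]
    if crop: a,b,c,d=crop; im=im[b:d,a:c]
    cv2.imwrite("pics/"+n,cv2.resize(im,None,fx=f,fy=f,interpolation=cv2.INTER_CUBIC))
E
python3 - <<'E'
from h import *
np.set_printoptions(precision=4,suppress=True)
print(r.get_state())
for c in("top","scene"):
    p=r.capture(c); save(p,c+".png"); print(c,p["pose"].tolist(),p["mtx"].tolist(),p["k1"])
    for t in("machine","lid","handle","bar","knob_grip","pointer","clip_mark","index_clip","hinge","gas_strut","scanner","buffer_bottle","tube_rack"):
        try:
            q=r.trace(p,t)
            for a in q[:2]:
                X=pts(p,a["mask"]); print(t,round(a["score"],2),np.round(a["uv"],1),len(X),np.median(X,0) if len(X) else "", X.min(0) if len(X) else '',X.max(0) if len(X) else '')
        except Exception as e: print(t,e)
E
```

```text
pics
{'time_s': 0.0, 'joints': array([-48.4662,  20.5929,   0.634 ,  -0.0194, -70.1365, -16.5058]), 'qd': array([ 0.0123, -0.0374,  0.0242, -0.0313, -0.0224, -0.0449]), 'joint_torque': array([  0.0002, -58.2723,  29.3053,   6.9971,   0.0068,  -0.0001]), 'tcp_pos': array([ 0.2853, -0.6112,  0.2446]), 'eef_rot': array([ 95.6995,  89.9029, 120.7209]), 'contact_force': array([ 0.4497, -0.3676, -0.2624]), 'moment': array([-0.0127, -0.0037,  0.0514]), 'gripper_width': 0.08747833172506475}
top [[0.006024230455982189, -0.9945808549436855, 0.10379128878138578, 0.5385136791634618], [-0.9999561200630416, -0.005246910764750026, 0.00776066207837238, 0.005446387612500396], [-0.0071740222944423355, -0.10383348644302835, -0.9945688213980993, 1.1637557869377237], [0.0, 0.0, 0.0, 1.0]] [[453.1086170330554, 0.0, 319.8585772222664], [0.0, 453.1086170330554, 242.83734046759997], [0.0, 0.0, 1.0]] 0.023606709056832393
machine 0.7 [331.8 229.8] 20196 [ 0.6669 -0.0122  0.1319] [ 0.459  -0.2131 -0.0066] [0.8969 0.199  0.29  ]
machine 0.69 [245.1 237.4] 177 [0.6489 0.1662 0.2479] [0.6349 0.1509 0.2302] [0.6654
[... 3157 characters left out ...]
1709 0.2443] [0.5734 0.0805 0.1322] [0.6666 0.187  0.2564]
hinge 0.57 [322.3 233.5] 11180 [0.626  0.0009 0.1323] [ 0.3696 -0.3    -0.0064] [0.7517 0.1851 0.2642]
gas_strut 0.55 [430.7 334.7] 3329 [0.6174 0.2805 0.0364] [ 0.4427  0.1628 -0.0043] [0.658  0.3241 0.1821]
scanner 0.75 [432.7 337.2] 3247 [0.6177 0.2814 0.0429] [ 0.5372  0.2255 -0.0025] [0.6578 0.3241 0.1821]
buffer_bottle 0.67 [278.3 165.3] 1071 [ 0.5266 -0.2999  0.071 ] [ 0.4009 -0.4701 -0.0063] [ 0.6129 -0.1657  0.1377]
tube_rack 0.88 [357.8 377.2] 2497 [0.7592 0.246  0.0458] [ 0.6823  0.1708 -0.004 ] [0.8103 0.2847 0.0852]
tube_rack 0.61 [323.1 231.7] 11497 [0.6272 0.0026 0.1323] [ 0.3545 -0.3056 -0.0065] [0.7584 0.1833 0.2869]
```

View pics/top.png

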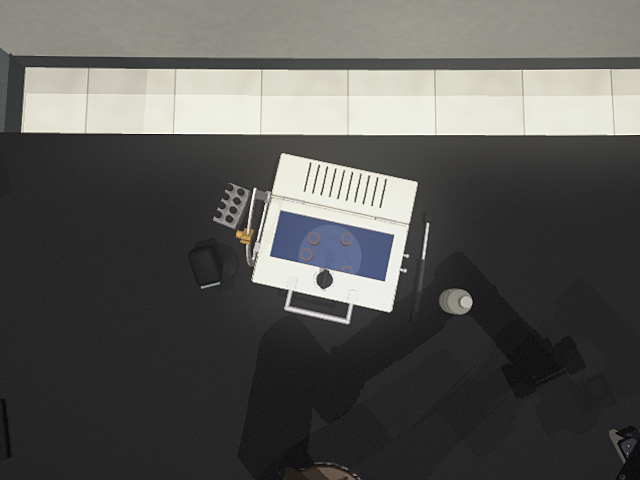

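View pics/scene.png

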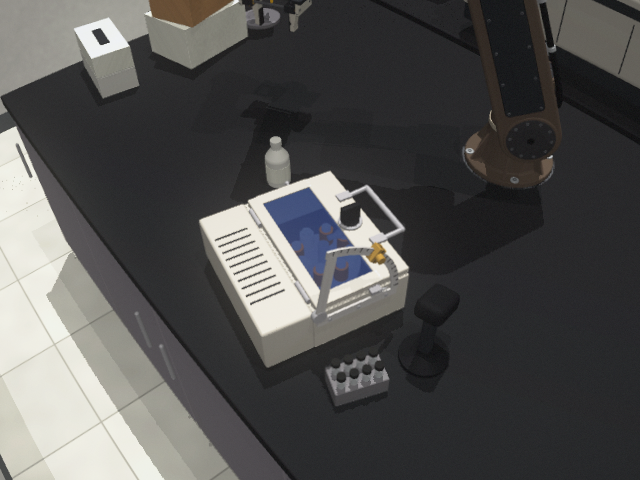

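Run:
```python
from h import *
np.set_printoptions(precision=4,suppress=True)
p=r.capture("top"); q=r.capture("scene")
P=np.vstack([pts(c,np.ones((480,640),bool)) for c in(p,q)])
ink=(abs(P[:,0]-.6)<.3)&(abs(P[:,1])<.25)
# bar points
for c,n in((p,"top"),(q,"scene")):
    X=pts(c,r.trace(c,"handle")[0]["mask"]); b=X[(X[:,2]>.133)&(X[:,2]<.15)&(X[:,0]<.53)]
    m=np.median(b,0);_,_,V=np.linalg.svd(b[:,:2]-b[:,:2].mean(0)); d=V[0]*np.sign(V[0,1])
    t=(b[:,:2]-m[:2])@d; print(n,"bar",m,np.degrees(np.arctan2(-d[0],d[1])),t.min(),t.max(),(m[:2]+d*(t.min()+t.max())/2))
    X=pts(c,r.trace(c,"knob_grip")[0]["mask"]); b=X[(X[:,2]>.16)&(abs(X[:,0]-.565)<.05)&(abs(X[:,1])<.05)]
    k=b[b[:,2]>.175]; _,_,V=np.linalg.svd(k[:,:2]-k[:,:2].mean(0)); d=V[0]*np.sign(V[0,0])
    print("knob",k.mean(0),np.degrees(np.arctan2(d[1],d[0])),(k.min(0)+k.max(0))/2)
    # lid: plane points
    X=pts(c,r.trace(c,"lid")[0]["mask"]); L=X[abs(X[:,2]-.133)<.004]
    print("lid",cv2.minAreaRect(L[:,:2].astype(np.float32)),L[:,2].mean())
    X=pts(c,r.trace(c,"index_clip")[0]["mask"]); X=X[X[:,2]>.22]; print("clip",X.mean(0),X.min(0),X.max(0))
```

```text
top bar [0.4919 0.001  0.1409] -2.5668008253071144 -0.06770397695171393 0.09249821128566871 [0.4925 0.0134]
knob [0.5638 0.0038 0.1792] -11.301739704893594 [0.5637 0.0037 0.1802]
lid ((0.5992122888565063, -0.006608545780181885), (0.33964553475379944, 0.2457779049873352), 77.59178161621094) 0.1332087530589159
clip [0.6476 0.1665 0.2489] [0.6348 0.1515 0.2358] [0.6606 0.1845 0.2577]
scene bar [0.4946 0.0029 0.139 ] -1.966319131536182 -0.0763857126572206 0.0928542006615143 [0.4949 0.0111]
knob [0.5637 0.006  0.1779] -9.701348411783188 [0.5644 0.0056 0.1784]
lid ((0.5984185338020325, -0.008874058723449707), (0.33770111203193665, 0.24728862941265106), 77.72156524658203) 0.13241062084518215
clip [0.6517 0.1714 0.2442] [0.632  0.1545 0.2233] [0.6656 0.1868 0.2567]
```

The top view shows the incubator turned by about -12°, with the knob at about (323,280) and the bar at about (319,314). The clip is at about (242,235), with the scanner and rack on the left and the strut and bottle on the right. The scene view agrees, with the clip at about (377,255) and the knob at about (350,213). Next I'll refine the pose and work out the moves.

```bash
cat >> h.py <<'E'
np.set_printoptions(precision=3,suppress=True)
def Rd(psi,lean=0,yaw=-12):
    """tool down, jaw (y) at world angle psi; lean: tool tip tilts toward machine +x by lean deg"""
    x=np.array([0,0,-1.]);y=np.array([np.cos(np.radians(psi)),np.sin(np.radians(psi)),0])
    M=np.c_[x,y,np.cross(x,y)]
    a=np.radians(yaw); ax=np.array([-np.sin(a),np.cos(a),0])
    return R.from_rotvec(-np.radians(lean)*ax)*R.from_matrix(M)
def cur():
    s=r.get_state(); return s,np.array(s["tcp_pos"]),R.from_euler("xyz",s["eef_rot"],degrees=True)
def go(P,Rt):
    s,p,C=cur(); return C.inv().apply(np.array(P)-p)/.15,(C.inv()*Rt).as_rotvec()/(np.pi/4)
def stat():
    s,p,C=cur(); print("t",s["time_s"],"p",p,"x",C.as_matrix()[:,0],"y",C.as_matrix()[:,1],"F",s["contact_force"],"M",s["moment"],"w",s["gripper_width"],"j",s["joints"])
E
python3 - <<'E'
from h import *
stat()
for psi in(78,-102): print(psi,go([.5637,.0045,.30],Rd(psi)))
p=r.capture("top")
X=pts(p,r.trace(p,"lid")[0]["mask"]); 
g=(p["color"].min(2)>150)
# hinge/edges: white lid+body points by height
A=pts(p,g); A=A[(abs(A[:,0]-.65)<.25)&(abs(A[:,1])<.23)&(A[:,2]>.115)&(A[:,2]<.14)]
print(len(A),cv2.minAreaRect(A[:,:2].astype(np.float32)))
for y in(-9,-11,-12,-13,-14):
    a=np.radians(y);c=np.array([np.cos(a),np.sin(a)]);n=np.array([-c[1],c[0]])
    u=A[:,:2]@c;v=A[:,:2]@n; print(y,np.percentile(u,[.2,99.8]),np.percentile(v,[.2,99.8]),np.ptp(np.percentile(v,[.2,99.8])))
for uv in([285,305],[291,306],[350,321],[319,314]): print(uv,at_z(p,uv,.136))
E
```

```text
t 1.9 p [ 0.286 -0.612  0.246] x [ 0. -0. -1.] y [-0.423  0.906 -0.   ] F [-0.279  0.5   -0.389] M [-0.061  0.011 -0.025] w 0.08752179318757497 j [-48.465  20.543   0.682  -0.001 -70.136 -16.505]
78 (array([-0.363,  2.937,  3.418]), array([0.823, 0.   , 0.   ]))
-102 (array([-0.363,  2.937,  3.418]), array([-3.177, -0.   ,  0.   ]))
12511 ((0.6533081531524658, -0.01787818968296051), (0.35224851965904236, 0.3552183210849762), 77.7906723022461)
-9 [0.475 0.829] [-0.083  0.261] 0.3436544634144665
-11 [0.471 0.822] [-0.056  0.282] 0.33826332544876664
-12 [0.469 0.819] [-0.044  0.292] 0.335994819970928
-13 [0.467 0.818] [-0.033  0.304] 0.33646038885439017
-14 [0.466 0.817] [-0.023  0.314] 0.33712078816238644
[285, 305] [0.505 0.091 0.136]
[291, 306] [0.503 0.077 0.136]
[350, 321] [ 0.47  -0.055  0.136]
[319, 314] [0.485 0.014 0.136]
```

Call:
send_rows --plan '[[[-0.1, 0.1, 0.1], [0, 0, 0]], [[-0.2, 0.25, 0.3], [0, 0, 0]], [[-0.3, 0.4, 0.5], [0, 0, 0]], [[-0.35, 0.6, 0.7], [0, 0, 0]], [[-0.35, 0.8, 0.95], [0, 0, 0]]]' --jaw 1 --force 40

```text
time_s: 2.5
tcp_pos: [0.3643, -0.4419, 0.2995]
eef_rot: [-68.0, 89.9, -43.0]
contact_force: [1.4, -0.3, -0.4]
gripper_width: 0.088
```

Call:
send_rows --plan '[[[0, 0.17, 0.2], [0, 0, 0]], [[0, 0.34, 0.4], [0, 0, 0]], [[0, 0.52, 0.6], [0, 0, 0]], [[0, 0.69, 0.8], [0, 0, 0]], [[0, 0.86, 1.0], [0, 0, 0]]]'

```text
time_s: 3.0
tcp_pos: [0.4462, -0.2601, 0.2998]
eef_rot: [-59.5, 89.8, -34.6]
contact_force: [-0.1, -0.7, 0.5]
gripper_width: 0.0878
```

Call:
send_rows --plan '[[[0, 0.17, 0.2], [0, 0, 0]], [[0, 0.34, 0.4], [0, 0, 0]], [[0, 0.5, 0.6], [0, 0, 0]], [[0, 0.65, 0.75], [0, 0, 0]], [[0, 0.75, 0.85], [0, 0, 0]]]'

```text
time_s: 3.5
tcp_pos: [0.5149, -0.1023, 0.2998]
eef_rot: [-53.6, 89.8, -28.6]
contact_force: [-0.9, -0.0, 0.4]
gripper_width: 0.0873
```

Run:
```python
from h import *
stat()
print(go([.5637,.0045,.30],Rd(78)))
```

```text
t 3.5 p [ 0.515 -0.102  0.3  ] x [ 0.003 -0.002 -1.   ] y [-0.424  0.906 -0.003] F [-0.899 -0.05   0.447] M [-0.014  0.025 -0.01 ] w 0.08733689933337416 j [ 10.29    4.326 -13.288   0.132 -72.23  -75.274]
(array([-0.002,  0.507,  0.596]), array([0.823, 0.004, 0.003]))
```

Call:
send_rows --plan '[[[0, 0.13, 0.15], [0.18, 0, 0]], [[0, 0.26, 0.3], [0.36, 0, 0]], [[0, 0.4, 0.46], [0.54, 0, 0]], [[0, 0.5, 0.58], [0.7, 0, 0]], [[0, 0.507, 0.596], [0.82, 0, 0]]]'

```text
time_s: 4.0
tcp_pos: [0.5646, 0.0068, 0.2995]
eef_rot: [-14.7, 89.8, -26.7]
contact_force: [0.1, -0.5, -0.6]
gripper_width: 0.0874
```

Run:
```python
from h import *
stat()
p=r.capture("wrist"); save(p,"w1.png")
print(p["pose"][:3,3])
for t in("knob_grip","bar","handle"):
  for a in r.trace(p,t)[:1]:
    X=pts(p,a["mask"]); print(t,a["score"],a["uv"],X.min(0),X.max(0))
    if t=="knob_grip":
        k=X[X[:,2]>.172]; print("top",cv2.minAreaRect(k[:,:2].astype(np.float32)),k.mean(0))
    else:
        k=X[(X[:,2]>.136)&(X[:,2]<.147)&(X[:,0]<.52)]
        if len(k): print("bar",cv2.minAreaRect(k[:,:2].astype(np.float32)),k.mean(0))
p=r.capture("top")
k=pts(p,r.trace(p,"knob_grip")[0]["mask"]);k=k[k[:,2]>.172];print(len(k),k.mean(0) if len(k) else 0)
```

```text
t 4.0 p [0.565 0.007 0.299] x [ 0.003 -0.002 -1.   ] y [ 0.208  0.978 -0.001] F [ 0.084 -0.533 -0.583] M [-0.099  0.04   0.01 ] w 0.08744273168034572 j [  20.64     8.274   -8.8      0.15   -72.795 -122.694]
[0.5   0.02  0.438]
knob_grip 0.67 [312.9, 231.1] [ 0.542 -0.018  0.13 ] [0.594 0.021 0.18 ]
top ((0.562426745891571, 0.0019760755822062492), (0.012594199739396572, 0.04118853062391281), 78.02571105957031) [0.562 0.002 0.178]
bar 0.87 [310.7, 139.7] [ 0.448 -0.097 -0.002] [0.571 0.127 0.144]
bar ((0.49289873242378235, 0.011658258736133575), (0.16284623742103577, 0.055288203060626984), 89.48503875732422) [0.49  0.008 0.14 ]
handle 0.64 [314.0, 143.3] [ 0.448 -0.098 -0.002] [0.572 0.127 0.144]
bar ((0.49289873242378235, 0.011658258736133575), (0.16284623742103577, 0.055288203060626984), 89.48503875732422) [0.49  0.008 0.14 ]Traceback (most recent call last):
  File "<stdin>", line 14, in <module>
IndexError: list index out of range
```

View pics/w1.png

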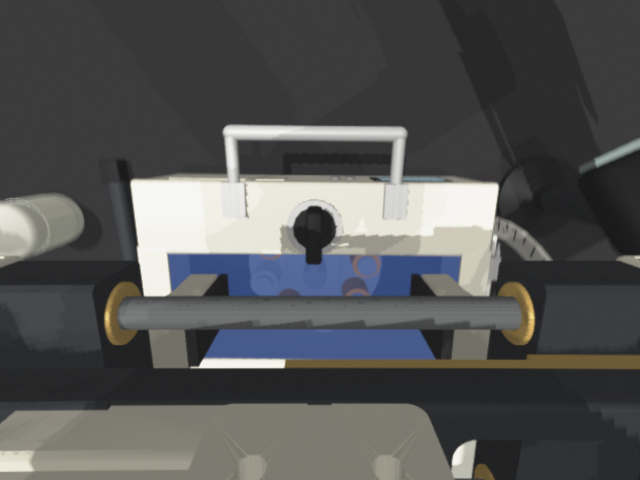

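The wrist view shows the wing at about (314,235), lined up with the machine's x axis at -12°. The bar lies across row 132, columns 225–405. Now I'll go down onto the knob.

Run:
```python
from h import *
print(go([.563,.003,.168],Rd(78)))
```

```text
(array([ 0.879, -0.006, -0.005]), array([0.006, 0.004, 0.001]))
```

Call:
send_rows --plan '[[[0.18, 0, 0], [0, 0, 0]], [[0.36, 0, 0], [0, 0, 0]], [[0.55, -0.005, -0.005], [0, 0, 0]], [[0.72, -0.005, -0.005], [0, 0, 0]], [[0.86, -0.005, -0.005], [0.005, 0.004, 0]]]' --jaw 0

```text
time_s: 4.8
tcp_pos: [0.5623, 0.0025, 0.1698]
eef_rot: [-97.2, 89.9, -109.1]
contact_force: [-0.2, 0.4, 0.6]
gripper_width: 0.0534
```

Run:
```python
from h import *
stat();print(go([.563,.003,.168],Rd(78)))
```

```text
t 4.8 p [0.562 0.002 0.17 ] x [-0.    -0.001 -1.   ] y [ 0.207  0.978 -0.001] F [-0.214  0.435  0.62 ] M [-0.03 -0.04  0.03] w 0.05337595408193892 j [  20.228   13.591  -19.765    0.056  -56.682 -122.195]
(array([0.012, 0.004, 0.004]), array([ 0.001, -0.   ,  0.001]))
```

Close on the wing.

Call:
send_rows --plan '[[[0.01, 0, 0], [0, 0, 0]], [[0.01, 0, 0], [0, 0, 0]], [[0.01, 0, 0], [0, 0, 0]], [[0.01, 0, 0], [0, 0, 0]], [[0.01, 0, 0], [0, 0, 0]]]' --jaw -1 --force 40

```text
time_s: 5.3
tcp_pos: [0.5628, 0.0026, 0.1693]
eef_rot: [-9.1, 89.9, -21.0]
contact_force: [-0.3, 0.4, -0.9]
gripper_width: 0.0132
```

Run:
```python
from h import *
stat()
```

```text
t 5.3 p [0.563 0.003 0.169] x [ 0.001 -0.001 -1.   ] y [ 0.207  0.978 -0.   ] F [-0.257  0.364 -0.911] M [-0.02  -0.017 -0.009] w 0.013183593885894716 j [  20.226   13.603  -19.82     0.067  -56.514 -122.183]
```

Call:
send_rows --plan '[[[0, 0, 0], [-0.12, 0, 0]], [[0, 0, 0], [-0.24, 0, 0]], [[0, 0, 0], [-0.36, 0, 0]], [[0, 0, 0], [-0.48, 0, 0]], [[0, 0, 0], [-0.6, 0, 0]]]'

```text
time_s: 5.8
tcp_pos: [0.5627, 0.0026, 0.1694]
eef_rot: [-27.8, 89.9, -12.5]
contact_force: [1.8, -0.6, -3.7]
gripper_width: 0.0129
```

Run:
```python
from h import *
stat()
```

```text
t 5.8 p [0.563 0.003 0.169] x [ 0.002 -0.    -1.   ] y [-0.264  0.965 -0.001] F [ 1.812 -0.555 -3.725] M [-0.384 -0.391 -0.108] w 0.012877501378332035 j [ 20.221  13.594 -19.822   0.058 -56.509 -94.965]
```

Following well. Continue.

Call:
send_rows --plan '[[[0, 0, 0], [-0.12, 0, 0]], [[0, 0, 0], [-0.24, 0, 0]], [[0, 0, 0], [-0.36, 0, 0]], [[0, 0, 0], [-0.48, 0, 0]], [[0, 0, 0], [-0.6, 0, 0]]]'

```text
time_s: 6.3
tcp_pos: [0.5628, 0.0024, 0.1694]
eef_rot: [-54.9, 89.9, -12.4]
contact_force: [2.0, -0.9, -3.6]
gripper_width: 0.0126
```

Call:
send_rows --plan '[[[0, 0, 0], [-0.12, 0, 0]], [[0, 0, 0], [-0.24, 0, 0]], [[0, 0, 0], [-0.36, 0, 0]], [[0, 0, 0], [-0.48, 0, 0]], [[0, 0, 0], [-0.6, 0, 0]]]'

```text
time_s: 6.8
tcp_pos: [0.5628, 0.0024, 0.1694]
eef_rot: [-78.6, 89.9, -8.9]
contact_force: [2.3, -1.7, -4.4]
gripper_width: 0.0132
```

Run:
```python
from h import *
stat();print(go([.563,.003,.168],Rd(168-2)))
```

```text
t 6.8 p [0.563 0.002 0.169] x [ 0.002 -0.    -1.   ] y [-0.938  0.346 -0.002] F [ 2.259 -1.715 -4.352] M [-0.348 -0.514  0.138] w 0.013159648908725974 j [ 20.202  13.59  -19.828   0.064 -56.486 -40.498]
(array([0.009, 0.   , 0.004]), array([-0.139,  0.   ,  0.002]))
```

Call:
send_rows --plan '[[[0, 0, 0], [-0.07, 0, 0]], [[0, 0, 0], [-0.14, 0, 0]], [[0, 0, 0], [-0.15, 0, 0]], [[0, 0, 0], [-0.15, 0, 0]], [[0, 0, 0], [-0.15, 0, 0]]]'

```text
time_s: 7.3
tcp_pos: [0.5629, 0.0023, 0.1694]
eef_rot: [-84.3, 89.9, -7.9]
contact_force: [2.5, -1.4, -3.9]
gripper_width: 0.0127
```

Call:
send_rows --plan '[[[0, 0, 0], [0, 0, 0]], [[0, 0, 0], [0, 0, 0]], [[0, 0, 0], [0, 0, 0]], [[0, 0, 0], [0, 0, 0]], [[0, 0, 0], [0, 0, 0]]]' --jaw 0

```text
time_s: 7.8
tcp_pos: [0.5629, 0.0024, 0.1695]
eef_rot: [-82.4, 89.9, -5.9]
contact_force: [0.2, -0.6, 0.4]
gripper_width: 0.0427
```

Call:
send_rows --plan '[[[-0.1, 0, 0], [0, 0, 0]], [[-0.3, 0, 0], [0, 0, 0]], [[-0.5, 0, 0], [0, 0, 0]], [[-0.65, 0, 0], [0, 0, 0]], [[-0.7, 0, 0], [0, 0, 0]]]'

```text
time_s: 8.3
tcp_pos: [0.5637, 0.0025, 0.2773]
eef_rot: [-71.4, 89.6, 5.0]
contact_force: [0.0, -0.9, -0.5]
gripper_width: 0.0439
```

Run:
```python
from h import *
stat()
p=r.capture("wrist"); save(p,"w2.png"); print(p["pose"][:3,3])
for t in("knob_grip","handle","clip_mark"):
  for a in r.trace(p,t)[:1]:
    X=pts(p,a["mask"]); print(t,a["score"],a["uv"],len(X),X.min(0),X.max(0))
    if t=="knob_grip":
        k=X[X[:,2]>.172]
        if len(k):print("top",cv2.minAreaRect(k[:,:2].astype(np.float32)),k.mean(0))
p=r.capture("scene"); save(p,"s2.png",(280,150,480,300),4)
a=r.trace(p,"knob_grip")[:1]
X=pts(p,a[0]["mask"]);k=X[X[:,2]>.172];print("scene",cv2.minAreaRect(k[:,:2].astype(np.float32)),k.mean(0))
```

```text
t 8.3 p [0.564 0.003 0.277] x [ 0.006  0.001 -1.   ] y [-0.972  0.235 -0.006] F [ 0.016 -0.94  -0.516] M [ 0.046  0.083 -0.002] w 0.04394739016039016 j [ 20.213   8.747 -11.098   0.1   -69.808 -33.814]
[ 0.548 -0.062  0.416]
knob_grip 0.63 [321.3, 239.3] 1998 [ 0.545 -0.02   0.133] [0.582 0.038 0.181]
top ((0.5637412071228027, 0.0014641210436820984), (0.041517674922943115, 0.012817496433854103), 76.84764099121094) [0.563 0.    0.178]
handle 0.69 [416.3, 155.8] 3642 [ 0.442 -0.074 -0.001] [0.541 0.064 0.144]
scene ((0.5642614960670471, 0.0059796907007694244), (0.04128243029117584, 0.012806344777345657), 75.120849609375) [0.565 0.006 0.177]
```

View pics/w2.png

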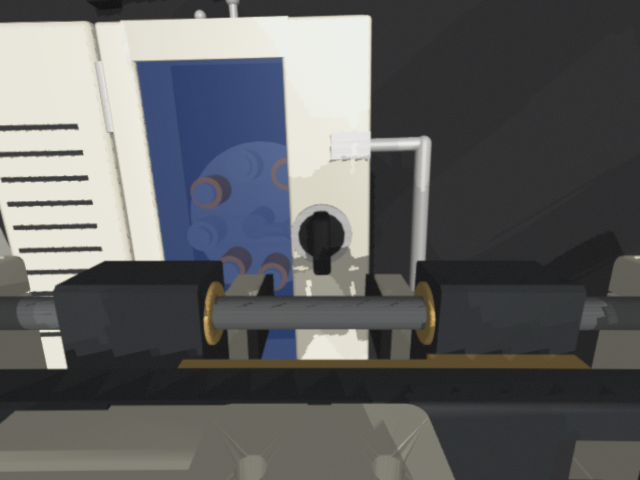

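View pics/s2.png

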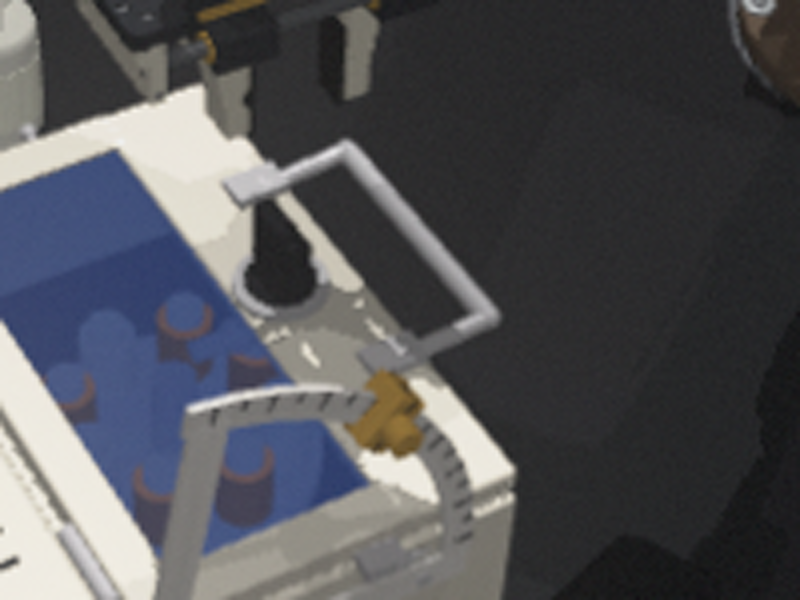

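The wing now lies across the lid: in w2 at (321,240) it is turned a quarter turn, and s2 shows the same, so the latch is open. Next I'll go to the pre-grasp pose in front of and above the bar.

```bash
cat >> h.py <<'E'
YAW=-12.
a_=np.radians(YAW); XM=np.array([np.cos(a_),np.sin(a_),0]); YM=np.array([-np.sin(a_),np.cos(a_),0]); ZM=np.array([0,0,1.])
KN=np.array([.563,.003,0]); HINGE=KN+.16*XM+.122*ZM
def bar(th): return HINGE+R.from_rotvec(th*YM).apply(-.24*XM+.014*ZM)
E
python3 - <<'E'
from h import *
Rt=Rd(168,12); x=Rt.as_matrix()[:,0]; print(HINGE,bar(0),x,Rt.as_matrix()[:,1])
p=r.capture("scene"); X=pts(p,r.trace(p,"handle")[0]["mask"])
m=(X-HINGE)@np.c_[XM,YM,ZM]; s=m[(m[:,0]<-.225)&(m[:,0]>-.26)&(abs(m[:,2]-.014)<.015)]
print("bar pts in hinge frame",len(s),s.mean(0),s.min(0),s.max(0))
y=Rt.as_matrix()[:,1]
B=bar(0)
print(go(B-.005*x-.003*XM-.09*x,Rt))
E
```

```text
[ 0.72  -0.03   0.122] [0.485 0.02  0.136] [ 0.203 -0.043 -0.978] [-0.957  0.203 -0.208]
bar pts in hinge frame 334 [-0.237  0.     0.017] [-0.247 -0.074  0.008] [-0.225  0.077  0.023]
(array([ 0.296,  0.681, -0.013]), array([-0.035, -0.005, -0.266]))
```

Call:
send_rows --plan '[[[0, 0.2, 0], [0, 0, -0.06]], [[0, 0.4, 0], [0, 0, -0.14]], [[0.05, 0.6, -0.01], [-0.03, 0, -0.22]], [[0.15, 0.68, -0.013], [-0.035, 0, -0.266]], [[0.29, 0.68, -0.013], [-0.035, 0, -0.266]]]' --jaw -0.4

```text
time_s: 9.2
tcp_pos: [0.4606, 0.0244, 0.2299]
eef_rot: [-90.4, 77.8, -12.3]
contact_force: [0.9, 0.0, 0.4]
gripper_width: 0.0262
```

Run:
```python
from h import *
stat()
Rt=Rd(168,12); x=Rt.as_matrix()[:,0]
p=r.capture("wrist"); save(p,"w3.png")
X=pts(p,r.trace(p,"handle")[0]["mask"]); m=(X-HINGE)@np.c_[XM,YM,ZM]; s=m[(m[:,0]<-.225)&(m[:,0]>-.26)&(abs(m[:,2]-.014)<.015)]
print("bar pts",len(s),s.mean(0),s.min(0),s.max(0))
print(go(bar(0)-.005*x-.003*XM,Rt))
```

```text
t 9.2 p [0.461 0.024 0.23 ] x [ 0.206 -0.045 -0.978] y [-0.957  0.201 -0.211] F [0.922 0.004 0.35 ] M [ 0.204  0.653 -0.027] w 0.02618653895713949 j [ 34.86   -6.876 -39.2    11.638 -49.927 -53.644]
bar pts 3399 [-0.239 -0.016  0.018] [-0.246 -0.076  0.012] [-0.225  0.074  0.022]
(array([ 0.593, -0.016,  0.01 ]), array([ 0.002, -0.007, -0.004]))
```

View pics/w3.png

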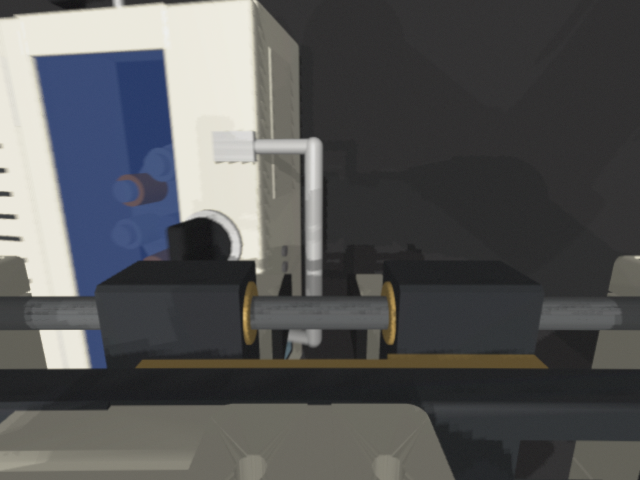

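In w3 the bar runs at about column 314, between the fingertips at columns 288 and 358, closer to the rear finger as planned. I'll descend.

Call:
send_rows --plan '[[[0.12, -0.005, 0], [0, 0, 0]], [[0.25, -0.01, 0.005], [0, 0, 0]], [[0.38, -0.015, 0.01], [0, 0, 0]], [[0.5, -0.015, 0.01], [0, 0, 0]], [[0.59, -0.015, 0.01], [0, 0, 0]]]'

```text
time_s: 9.8
tcp_pos: [0.4815, 0.0204, 0.1408]
eef_rot: [-91.9, 78.2, -13.8]
contact_force: [0.5, -0.5, 0.5]
gripper_width: 0.0262
```

Run:
```python
from h import *
stat()
Rt=Rd(168,12); x=Rt.as_matrix()[:,0]
print(go(bar(0)-.005*x,Rt))
```

```text
t 9.8 p [0.481 0.02  0.141] x [ 0.198 -0.049 -0.979] y [-0.958  0.202 -0.204] F [ 0.457 -0.505  0.457] M [0.166 0.773 0.012] w 0.026234691287905287 j [ 32.037   1.708 -45.623  14.696 -35.298 -55.475]
(array([ 0.002, -0.015, -0.   ]), array([ 0.002, -0.008, -0.005]))
```

Call:
send_rows --plan '[[[0, -0.015, 0], [0, 0, 0]], [[0, -0.015, 0], [0, 0, 0]], [[0, -0.015, 0], [0, 0, 0]], [[0, -0.015, 0], [0, 0, 0]], [[0, -0.015, 0], [0, 0, 0]]]' --jaw -0.6

```text
time_s: 10.3
tcp_pos: [0.4839, 0.0201, 0.1419]
eef_rot: [-91.6, 78.2, -13.6]
contact_force: [0.2, 0.4, 0.4]
gripper_width: 0.0178
```

Call:
send_rows --plan '[[[0, 0, 0], [0, 0, 0]], [[0, 0, 0], [0, 0, 0]], [[0, 0, 0], [0, 0, 0]], [[0, 0, 0], [0, 0, 0]], [[0, 0, 0], [0, 0, 0]]]' --jaw -1 --force 40

```text
time_s: 10.8
tcp_pos: [0.4837, 0.0202, 0.1423]
eef_rot: [-91.5, 78.2, -13.5]
contact_force: [-5.5, 2.4, 5.0]
gripper_width: 0.0106
```

Run:
```python
from h import *
stat()
s,p0,C=cur()
B0=bar(0); 
for th0 in(0,.2,.4,.6):
  for d in(.04,.08,.12,.16,.2): print(th0,d,(C.inv().apply(bar(th0+d)-bar(th0))/.15).round(3))
p=r.capture("top"); q=r.capture("scene")
for c in(p,q):
    for t in ("index_clip",):
        for a in r.trace(c,t)[:1]:
            X=pts(c,a["mask"]); m=(X-HINGE)@np.c_[XM,YM,ZM]; m=m[m[:,2]>.08]
            th=np.arctan2(m[:,2],-m[:,0]); rr=np.hypot(m[:,0],m[:,2])
            print(t,a["score"],np.percentile(th,[2,25,50,75,98]),np.percentile(rr,[2,50,98]),np.percentile(m[:,1],[2,50,98]))
```

```text
t 10.8 p [0.484 0.02  0.142] x [ 0.2   -0.048 -0.979] y [-0.958  0.202 -0.205] F [-5.474  2.362  4.967] M [0.954 2.138 0.007] w 0.01055517179061472 j [ 31.845   1.772 -45.283  14.581 -35.439 -55.161]
0 0.04 [-0.062 -0.018 -0.   ]
0 0.08 [-0.122 -0.038 -0.001]
0 0.12 [-0.182 -0.061 -0.001]
0 0.16 [-0.241 -0.087 -0.001]
0 0.2 [-0.299 -0.114 -0.002]
0.2 0.04 [-0.057 -0.03  -0.   ]
0.2 0.08 [-0.112 -0.062 -0.001]
0.2 0.12 [-0.166 -0.096 -0.001]
0.2 0.16 [-0.219 -0.133 -0.001]
0.2 0.2 [-0.27  -0.171 -0.002]
0.4 0.04 [-0.05  -0.041 -0.   ]
0.4 0.08 [-0.098 -0.083 -0.001]
0.4 0.12 [-0.144 -0.127 -0.001]
0.4 0.16 [-0.188 -0.174 -0.001]
0.4 0.2 [-0.231 -0.222 -0.001]
0.6 0.04 [-0.041 -0.05  -0.   ]
0.6 0.08 [-0.079 -0.101 -0.001]
0.6 0.12 [-0.116 -0.153 -0.001]
0.6 0.16 [-0.15  -0.208 -0.001]
0.6 0.2 [-0.182 -0.263 -0.001]
index_clip 0.76 [0.782 0.828 0.863 0.877 0.891] [0.148 0.169 0.177] [0.165 0.177 0.195]
index_clip 0.69 [0.674 0.825 0.858 0.868 0.884] [0.146 0.164 0.175] [0.167 0.183 0.198]
```

Call:
send_rows --plan '[[[-0.03, -0.01, 0], [0, 0, 0]], [[-0.062, -0.018, 0], [0, 0, 0]], [[-0.105, -0.032, 0], [0, 0, 0]], [[-0.152, -0.049, 0], [0, 0, 0]], [[-0.182, -0.061, 0], [0, 0, 0]]]'

```text
time_s: 11.5
tcp_pos: [0.4869, 0.0195, 0.1714]
eef_rot: [-91.6, 78.2, -13.5]
contact_force: [1.3, 0.6, -5.1]
gripper_width: 0.011
```

Run:
```python
from h import *
stat()
p=r.capture("scene"); X=pts(p,r.trace(p,"handle")[0]["mask"])
m=(X-HINGE)@np.c_[XM,YM,ZM]; s=m[(m[:,0]<-.21)&(m[:,0]>-.26)&(abs(m[:,1])<.08)&(m[:,2]>.0)]
print(len(s),np.median(s,0),bar(.12))
```

```text
t 11.5 p [0.487 0.02  0.171] x [ 0.199 -0.048 -0.979] y [-0.958  0.203 -0.205] F [ 1.32   0.616 -5.097] M [ 0.274  0.83  -0.027] w 0.01099092526419336 j [ 31.687  -0.098 -41.996  12.961 -40.442 -52.995]
181 [-0.231  0.057  0.046] [0.488 0.019 0.165]
```

The lid is rising freely with only about 5 N of load, so I'll continue along the arc.

Call:
send_rows --plan '[[[-0.03, -0.013, 0], [0, 0, 0]], [[-0.085, -0.042, 0], [0, 0, 0]], [[-0.145, -0.075, 0], [0, 0, 0]], [[-0.21, -0.115, 0], [0, 0, 0]], [[-0.28, -0.15, 0], [0, 0, 0]]]'

```text
time_s: 12.1
tcp_pos: [0.499, 0.0169, 0.2171]
eef_rot: [-91.6, 78.3, -13.6]
contact_force: [3.8, -1.3, -6.9]
gripper_width: 0.0105
```

```bash
cat >> h.py <<'E'
def lidang():
    s,p,C=cur(); B=p+.006*C.as_matrix()[:,0]; m=(B-HINGE)@np.c_[XM,YM,ZM]
    return np.arctan2(m[2],-m[0])-np.arctan2(.014,.24), np.hypot(m[0],m[2]),m[1]
E
python3 - <<'E'
from h import *
stat(); th=lidang(); print(th); C=cur()[2]
for d in(.06,.12,.18,.24,.3): print(d,(C.inv().apply(bar(th[0]+d)-bar(th[0]))/.15).round(3))
E
```

```text
t 12.1 p [0.499 0.017 0.217] x [ 0.197 -0.048 -0.979] y [-0.958  0.203 -0.203] F [ 3.801 -1.257 -6.855] M [-0.113  0.323 -0.066] w 0.010471280682117785 j [ 30.545  -1.635 -36.01   11.015 -47.708 -49.416]
(np.float64(0.32025939360097977), np.float64(0.24136011371881824), np.float64(0.000299635054689592))
0.06 [-0.079 -0.055 -0.   ]
0.12 [-0.154 -0.115 -0.001]
0.18 [-0.225 -0.18  -0.001]
0.24 [-0.293 -0.248 -0.002]
0.3 [-0.356 -0.32  -0.002]
```

Call:
send_rows --plan '[[[-0.05, -0.035, 0], [0, 0, 0]], [[-0.11, -0.08, 0], [0, 0, 0]], [[-0.17, -0.13, 0], [0, 0, 0]], [[-0.225, -0.18, 0], [0, 0, 0]], [[-0.26, -0.212, 0], [0, 0, 0]]]'

```text
time_s: 12.6
tcp_pos: [0.5212, 0.0122, 0.2624]
eef_rot: [-91.7, 78.4, -13.8]
contact_force: [-6.3, 3.5, -1.5]
gripper_width: 0.0106
```

Run:
```python
from h import *
stat(); th=lidang(); print(th); C=cur()[2]
for d in(.05,.1,.15,.2,.25): print(d,(C.inv().apply(bar(th[0]+d)-bar(th[0]))/.15).round(3))
```

```text
t 12.6 p [0.521 0.012 0.262] x [ 0.195 -0.048 -0.98 ] y [-0.958  0.204 -0.201] F [-6.331  3.512 -1.515] M [1.591 3.441 0.138] w 0.010617209670436679 j [ 28.452  -1.449 -28.995   9.579 -54.201 -45.545]
(np.float64(0.530038759720458), np.float64(0.2423813603409246), np.float64(0.00023585572839344288))
0.05 [-0.055 -0.058 -0.   ]
0.1 [-0.107 -0.119 -0.001]
0.15 [-0.156 -0.183 -0.001]
0.2 [-0.201 -0.249 -0.001]
0.25 [-0.244 -0.317 -0.001]
```

Call:
send_rows --plan '[[[-0.04, -0.045, 0], [0, 0, 0]], [[-0.08, -0.09, 0], [0, 0, 0]], [[-0.12, -0.138, 0], [0, 0, 0]], [[-0.156, -0.186, 0], [0, 0, 0]], [[-0.177, -0.218, 0], [0, 0, 0]]]' --force 30

```text
time_s: 13.1
tcp_pos: [0.5466, 0.0067, 0.2966]
eef_rot: [-91.7, 78.5, -13.8]
contact_force: [-9.7, 4.0, 6.6]
gripper_width: 0.011
```

Run:
```python
from h import *
stat(); th=lidang(); print(th)
p=r.capture("scene"); save(p,"s3.png",(300,150,440,270),5.5)
q=r.capture("top")
# project predicted pointer line and candidates
for c,n in((p,"scene"),(q,"top")):
    P=lambda a,y=.172,rad=.145: proj(c,HINGE+R.from_rotvec(a*YM).apply(-rad*XM)+y*YM)
    print(n,"pointer@th",P(th[0]),[ (a,P(a).round(1)) for a in(.7,.75,.8,.85,.9)])
    for t in("index_clip",):
        a=r.trace(c,t)[:1]
        if a: print(t,a[0]["uv"],a[0]["score"])
    X=pts(c,r.trace(c,"lid")[0]["mask"]); m=(X-HINGE)@np.c_[XM,YM,ZM]
    m=m[(abs(m[:,1])<.155)&(m[:,0]<-.02)&(m[:,0]>-.15)&(m[:,2]>.03)]
    A=np.c_[m[:,0],np.ones(len(m))]; s=np.linalg.lstsq(A,m[:,2],rcond=None)[0]; 
    rs=m[:,2]-A@s; g=abs(rs)<.006; s=np.linalg.lstsq(A[g],m[g,2],rcond=None)[0]; print("lid ang from depth",-np.arctan(s[0]),s,g.sum(),len(g))
```

```text
t 13.1 p [0.547 0.007 0.297] x [ 0.194 -0.047 -0.98 ] y [-0.958  0.204 -0.199] F [-9.729  3.96   6.589] M [1.675 4.422 0.115] w 0.011042643267453167 j [ 26.24   -0.052 -22.709   8.629 -58.768 -42.23 ]
(np.float64(0.7070306351016074), np.float64(0.24348129454813977), np.float64(0.00014925336815296527))
scene pointer@th [374.373 260.088] [(0.7, array([374.7, 260.2])), (0.75, array([372.4, 259.2])), (0.8, array([370.1, 258.3])), (0.85, array([367.5, 257.5])), (0.9, array([364.8, 256.9]))]
index_clip [377.1, 256.6] 0.78
lid ang from depth 0.7195252420251983 [-0.876  0.01 ] 8817 9639
top pointer@th [249.599 237.732] [(0.7, array([249.6, 238.1])), (0.75, array([249.7, 235.6])), (0.8, array([249.9, 232.9])), (0.85, array([250.1, 230.1])), (0.9, array([250.3, 227.2]))]
index_clip [354.8, 272.7] 0.68
lid ang from depth 0.7199885970515294 [-0.877  0.012] 6397 6707
```

View pics/s3.png

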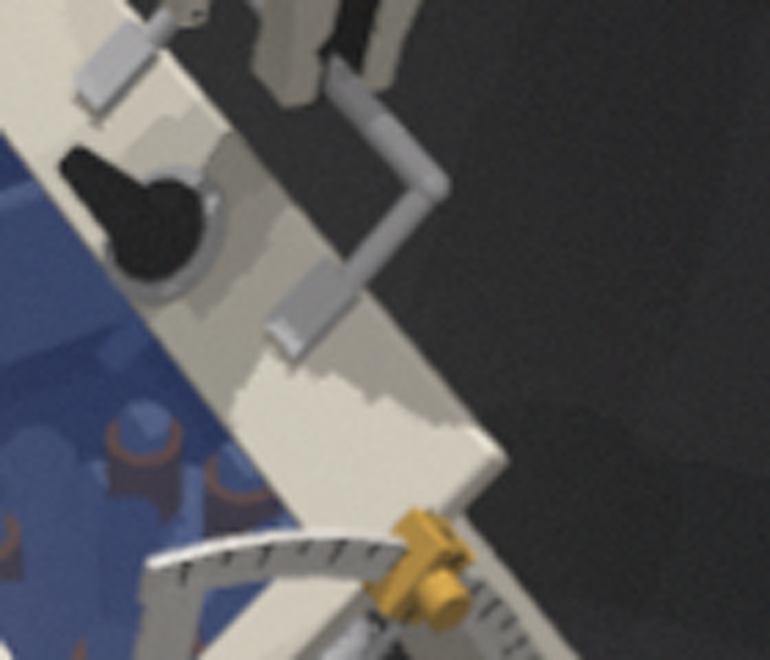

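Run:
```python
from h import *
acc=[];D=[]
for i in range(6):
    c=r.capture("scene"); acc.append(c["color"].astype(float)); D.append(c["range_z"])
    t=r.capture("top")
    for n,cc in(("scene",c),("top",t)):
        hsv=cv2.cvtColor(cc["color"],cv2.COLOR_RGB2HSV)
        m=(hsv[...,0]>12)&(hsv[...,0]<28)&(hsv[...,1]>110)&(hsv[...,2]>50)
        X=pts(cc,m); h=(X-HINGE)@np.c_[XM,YM,ZM]; g=(abs(h[:,1]-.18)<.035)&(h[:,2]>.06)&(h[:,2]<.2)&(h[:,0]<-.05)&(h[:,0]>-.17); h=h[g]
        if len(h)<10: print(n,len(h)); continue
        th=np.arctan2(h[:,2],-h[:,0]);rr=np.hypot(h[:,0],h[:,2])
        # width band symmetric
        f=lambda th0,q:np.percentile(rr*np.sin(th-th0),q)
        ths=np.linspace(.6,1,81); up=[f(a,95) for a in ths]; lo=[f(a,5) for a in ths]
        print(n,len(h),"th med",np.median(th),"th0 from upper",ths[np.argmin(abs(np.array(up)-.0085))],"sym",ths[np.argmin(abs(np.array(up)+lo))],"r",np.percentile(rr,[3,97]),"y",np.percentile(h[:,1],[3,97]))
im=np.mean(acc,0).astype(np.uint8)[235:280,350:400,::-1]
cv2.imwrite("pics/s4.png",cv2.resize(im,None,fx=13,fy=13,interpolation=cv2.INTER_CUBIC))
def P(a,y=.172,rad=.145): return proj(c,HINGE+R.from_rotvec(a*YM).apply(-rad*XM)+y*YM)
for a in(.72,.8,.84,.88): print(a,[((P(a,y,rd)-[350,235])*13).round() for y,rd in((.172,.145),(.172,.175),(.195,.15),(.195,.175))])
```

```text
scene 253 th med 0.8590959242318604 th0 from upper 0.83 sym 0.84 r [0.147 0.175] y [0.168 0.197]
top 180 th med 0.8630985364628376 th0 from upper 0.835 sym 0.835 r [0.149 0.176] y [0.165 0.195]
scene 254 th med 0.85974510648662 th0 from upper 0.83 sym 0.84 r [0.147 0.175] y [0.167 0.197]
top 177 th med 0.8604609426876864 th0 from upper 0.835 sym 0.835 r [0.15  0.177] y [0.165 0.195]
scene 253 th med 0.8601190744189684 th0 from upper 0.83 sym 0.84 r [0.147 0.175] y [0.167 0.197]
top 176 th med 0.8626842658409482 th0 from upper 0.835 sym 0.835 r [0.149 0.177] y [0.165 0.195]
scene 253 th med 0.8587679004911549 th0 from upper 0.83 sym 0.84 r [0.147 0.175] y [0.166 0.197]
top 176 th med 0.8611439781812394 th0 from upper 0.83 sym 0.835 r [0.149 0.177] y [0.165 0.195]
scene 253 th med 0.8598526186593078 th0 from upper 0.83 sym 0.835 r [0.148 0.175] y [0.167 0.198]
top 177 th med 0.8608438819209281 th0 from upper 0.83 sym 0.835 r [0.149 0.177] y [0.165 0.195]
scene 252 th med 0.8598864338312004 th0 from upper 0.83 sym 0.84 r [0.147 0.175] y [0.167 0.197]
top 178 th med 0.8621102871554953 th0 from upper 0.835 sym 0.835 r [0.149 0.177] y [0.165 0.195]
0.72 [array([309., 323.]), array([462., 164.]), array([425., 412.]), array([555., 278.])]
0.8 [array([261., 303.]), array([405., 138.]), array([375., 392.]), array([497., 254.])]
0.84 [array([234., 295.]), array([373., 128.]), array([348., 384.]), array([466., 244.])]
0.88 [array([207., 288.]), array([340., 118.]), array([319., 377.]), array([433., 235.])]
```

View pics/s4.png

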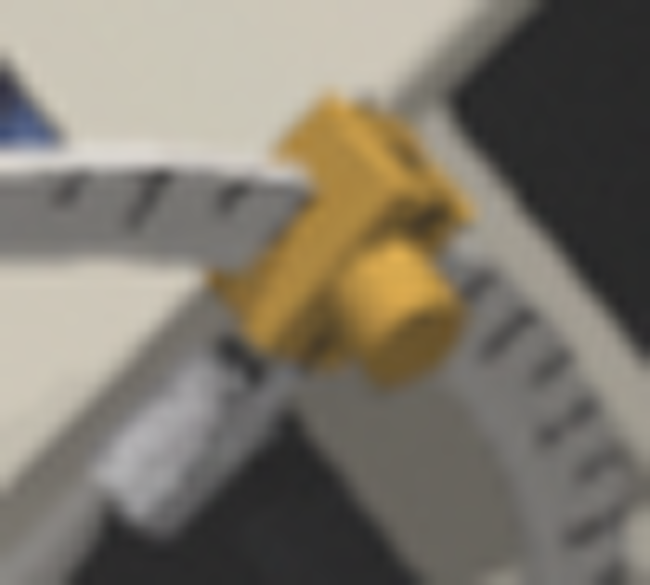

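Call:
send_rows --plan '[[[-0.018, -0.025, 0], [0, 0, 0]], [[-0.04, -0.055, 0], [0, 0, 0]], [[-0.06, -0.085, 0], [0, 0, 0]], [[-0.08, -0.115, 0], [0, 0, 0]], [[-0.09, -0.131, 0], [0, 0, 0]]]'

```text
time_s: 14.5
tcp_pos: [0.5632, 0.0031, 0.3136]
eef_rot: [-91.8, 78.5, -13.9]
contact_force: [-0.4, 1.2, -4.3]
gripper_width: 0.0109
```

```bash
cat > m.py <<'E'
from h import *
stat(); print(lidang())
acc=[]
for i in range(5):
    c=r.capture("scene"); acc.append(c["color"].astype(float))
    L=[]
    X=pts(c,r.trace(c,"lid")[0]["mask"]) if i<2 else None
    if X is None: continue
    m=(X-HINGE)@np.c_[XM,YM,ZM]
    for nm,g in(("glass",(abs(m[:,1])<.1)&(m[:,0]>-.12)&(m[:,0]<-.02)),("rim",(abs(m[:,1])>.135)&(abs(m[:,1])<.158)&(m[:,0]<-.02)&(m[:,0]>-.16))):
        k=m[g&(m[:,2]>.02)&(m[:,2]<.25)]
        for _ in range(4):
            A=np.c_[k[:,0],np.ones(len(k))]; s=np.linalg.lstsq(A,k[:,2],rcond=None)[0]; k=k[abs(k[:,2]-A@s)<.004]
        print(nm,len(k),"ang",-np.arctan(s[0]),"perp offset",s[1]*np.cos(np.arctan(s[0])))
im=np.mean(acc,0).astype(np.uint8)[230:290,340:400,::-1]
import sys
cv2.imwrite("pics/"+sys.argv[1],cv2.resize(im,None,fx=10,fy=10,interpolation=cv2.INTER_CUBIC))
def P(a,y=.172,rad=.145): return ((proj(c,HINGE+R.from_rotvec(a*YM).apply(-rad*XM)+y*YM)-[340,230])*10).round()
for a in(.75,.79,.83,.87): print(a,[P(a,y,rd) for y,rd in((.172,.12),(.172,.145),(.172,.175),(.195,.175))])
E
python3 m.py s5.png
```

```text
t 14.5 p [0.563 0.003 0.314] x [ 0.194 -0.048 -0.98 ] y [-0.958  0.204 -0.2  ] F [-0.445  1.206 -4.33 ] M [0.764 1.423 0.047] w 0.010936518951037751 j [ 24.952   1.104 -19.165   8.233 -60.957 -40.468]
(np.float64(0.805622252909577), np.float64(0.2443048289170516), np.float64(7.689282802474592e-05))
glass 3231 ang 0.8332756267539243 perp offset 0.006630796084395605
rim 1059 ang 0.7924523441539248 perp offset 0.011855348628159547
glass 3247 ang 0.8349160168492563 perp offset 0.006471523665027704
rim 1114 ang 0.7959817118282897 perp offset 0.011338466326282238
0.75 [array([230., 394.]), array([324., 292.]), array([440., 168.]), array([511., 257.])]
0.79 [array([214., 388.]), array([306., 285.]), array([417., 158.]), array([488., 247.])]
0.83 [array([197., 383.]), array([286., 278.]), array([393., 150.]), array([464., 239.])]
0.87 [array([180., 379.]), array([265., 273.]), array([368., 143.]), array([439., 232.])]
```

View pics/s5.png

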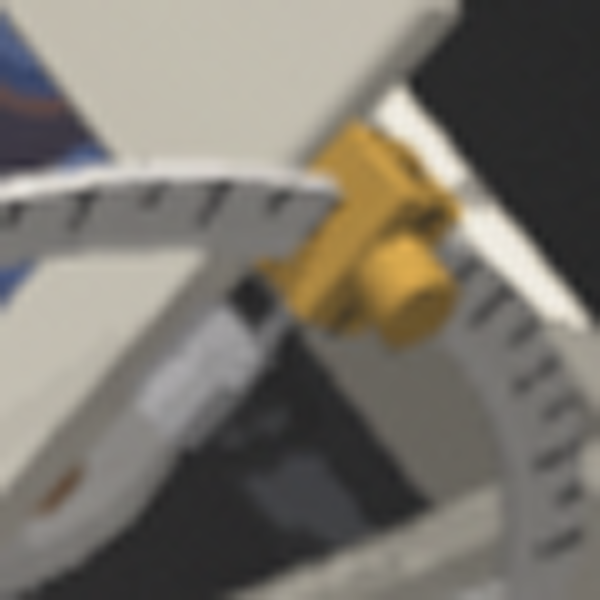

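```bash
cat > c.py <<'E'
from h import *
B=np.c_[XM,YM,ZM]
for n in("scene","scene","top","top"):
    c=r.capture(n); hsv=cv2.cvtColor(c["color"],cv2.COLOR_RGB2HSV)
    m=(hsv[...,0]>12)&(hsv[...,0]<28)&(hsv[...,1]>110)&(hsv[...,2]>50)
    h=(pts(c,m)-HINGE)@B; h=h[(abs(h[:,1]-.18)<.03)&(h[:,2]>.06)&(h[:,2]<.2)&(h[:,0]<-.05)&(h[:,0]>-.17)]
    rr=np.hypot(h[:,0],h[:,2]); th=np.arctan2(h[:,2],-h[:,0])
    def t(a): return rr*np.sin(th-a)
    for _ in range(1):
        g=(t(.83)>.0055)&(rr>.150)&(rr<.171)
        print(n,len(h),g.sum(),"back face t about .83: med",np.median(t(.83)[g])*1e3,"-> th0",.83+(np.median(t(.83)[g])-.009)/.16, "outer r",np.median(rr[(abs(t(.83))<.006)&(rr>.168)]))
    g=rr>.168; print(" outer face t range mm",np.percentile(t(.83)[g],[5,50,95])*1e3)
    k=(pts(c,np.ones((480,640),bool))-HINGE)@B
    # lid rim slope + pointer points
    v=k[(k[:,1]>.135)&(k[:,1]<.157)&(k[:,0]<-.03)&(k[:,0]>-.19)&(k[:,2]>.03)&(k[:,2]<.2)]
    for _ in range(6):
        A=np.c_[v[:,0],np.ones(len(v))]; s=np.linalg.lstsq(A,v[:,2],rcond=None)[0]; v=v[abs(v[:,2]-A@s)<max(.003,0)] if _>1 else v[abs(v[:,2]-A@s)<.012]
    print(" rim",len(v),-np.arctan(s[0]),s[1]*np.cos(np.arctan(s[0])))
    q=k@R.from_rotvec([0,.8,0]).as_matrix()  # into lid frame at .8
    w=q[(q[:,1]>.163)&(q[:,1]<.19)&(q[:,0]<-.10)&(q[:,0]>-.146)&(abs(q[:,2])<.012)]
    print(" pointer pts (lid frame .8)",len(w),np.percentile(w,[5,50,95],axis=0).tolist() if len(w) else "")
E
python3 c.py
```

```text
scene 253 72 back face t about .83: med 6.900857404476784 -> th0 0.8168803587779798 outer r 0.17371585931881933
 outer face t range mm [-6.618  4.364  8.953]
 rim 498 0.7898510937805832 0.011955345450099216
 pointer pts (lid frame .8) 126 [[-0.14506686783668615, 0.16432743914019754, -0.00353526596503372], [-0.12321742669528925, 0.17266022434426587, 0.001912438223495128], [-0.10999867010686008, 0.1806031230174917, 0.006374338064627498]]
scene 251 69 back face t about .83: med 7.318478484424333 -> th0 0.8194904905276521 outer r 0.17329479657631258
 outer face t range mm [-5.056  4.647  8.65 ]
 rim 498 0.7901040195711267 0.011791980927780145
 pointer pts (lid frame .8) 123 [[-0.14480153776693988, 0.1638569328808501, -0.00461397899007345], [-0.12292616819157712, 0.17254082586298947, 0.0015729029127085003], [-0.11037433113288923, 0.17786505730710478, 0.006280938455726673]]
top 181 58 back face t about .83: med 7.627521401629856 -> th0 0.8214220087601866 outer r 0.1741363589967214
 outer face t range mm [-8.012  0.836  8.633]
 rim 410 0.7866383547980307 0.013858852815192134
 pointer pts (lid frame .8) 45 [[-0.13203688998039864, 0.164058313873696, 0.0007567697036571148], [-0.12381488415989063, 0.1686853122947286, 0.004059091672723721], [-0.1107436658476309, 0.174473938282365, 0.006228520778684943]]
top 179 60 back face t about .83: med 7.943508153098336 -> th0 0.8233969259568645 outer r 0.1747307821646821
 outer face t range mm [-7.933  1.425  8.669]
 rim 410 0.791885579306303 0.013084834160774937
 pointer pts (lid frame .8) 44 [[-0.13182895638245218, 0.16419369443752857, -0.001534989069876786], [-0.1223786158324878, 0.16889622304288282, 0.0040395598041802], [-0.11178225988824786, 0.1747162596542925, 0.005317072531858772]]
```

Call:
send_rows --plan '[[[-0.007, -0.011, 0], [0, 0, 0]], [[-0.014, -0.023, 0], [0, 0, 0]], [[-0.021, -0.035, 0], [0, 0, 0]], [[-0.027, -0.047, 0], [0, 0, 0]], [[-0.027, -0.047, 0], [0, 0, 0]]]'

```text
time_s: 15.55
tcp_pos: [0.5688, 0.0019, 0.3188]
eef_rot: [-91.8, 78.5, -13.8]
contact_force: [2.9, 0.2, -9.3]
gripper_width: 0.0109
```

```bash
sed -i 's/\[0,.8,0\]/[0,.825,0]/' c.py; python3 c.py; python3 m.py s6.png
```

```text
scene 247 71 back face t about .83: med 6.7138650098447545 -> th0 0.8157116563115296 outer r 0.1733660143461206
 outer face t range mm [-5.59   4.634  8.428]
 rim 477 0.8237770575508976 0.011899614461879022
 pointer pts (lid frame .8) 121 [[-0.14030444596636424, 0.1643207588721358, -0.0027725988085185622], [-0.12270951844711235, 0.17214915570537376, 0.0032293698476304014], [-0.10990261439967983, 0.17683984027319483, 0.00627882647299406]]
scene 250 79 back face t about .83: med 7.011107214584019 -> th0 0.8175694200911501 outer r 0.1730828894006926
 outer face t range mm [-7.221  3.992  8.244]
 rim 468 0.823382371699601 0.011949390573235335
 pointer pts (lid frame .8) 123 [[-0.14465908433738112, 0.16410008134964035, -0.0031514948285919038], [-0.12298197914095563, 0.17242889696161645, 0.002951049607469112], [-0.10994130074391728, 0.17702764781253624, 0.006272123632078844]]
top 176 59 back face t about .83: med 7.760287005571369 -> th0 0.822251793784821 outer r 0.17416874275694022
 outer face t range mm [-8.264  2.379  8.829]
 rim 392 0.8216055121624471 0.01369756843169347
 pointer pts (
[... 888 characters left out ...]
739137), np.float64(0.24456428991676638), np.float64(0.0001004224629400876))
glass 3223 ang 0.8617494388459566 perp offset 0.006816685968616766
rim 1075 ang 0.8260767965122747 perp offset 0.011410156523047268
glass 3218 ang 0.8623563429616669 perp offset 0.006754098755464295
rim 1072 ang 0.8241669684169469 perp offset 0.011609970234157488
0.75 [array([230., 394.]), array([324., 292.]), array([440., 168.]), array([511., 257.])]
0.79 [array([214., 388.]), array([306., 285.]), array([417., 158.]), array([488., 247.])]
0.83 [array([197., 383.]), array([286., 278.]), array([393., 150.]), array([464., 239.])]
0.87 [array([180., 379.]), array([265., 273.]), array([368., 143.]), array([439., 232.])]
```

View pics/s6.png

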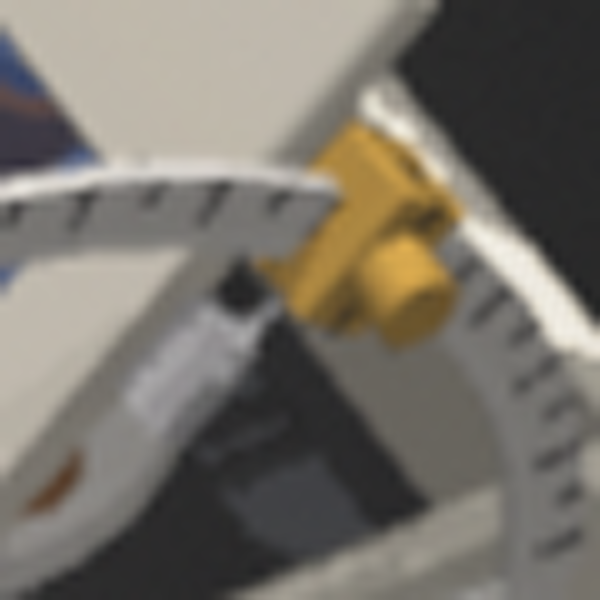

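Run:
```python
from h import *
for i in range(6): r.capture("scene")
stat(); print(lidang(), cur()[0]["qd"]); print(r.close_job())
```

```text
t 16.4 p [0.569 0.002 0.319] x [ 0.194 -0.048 -0.98 ] y [-0.958  0.204 -0.2  ] F [ 4.205 -1.736 -9.388] M [-0.111  0.232 -0.057] w 0.011169381673745676 j [ 24.547   1.514 -18.057   8.101 -61.595 -39.903]
(np.float64(0.8357118185925011), np.float64(0.24458755080198283), np.float64(0.00011157901248368274)) [-0.028  0.061  0.001 -0.042 -0.043  0.005]
the job is handed in; nothing more can be done
None
```

I turned the knob about 88° anticlockwise, and after release the camera showed the wing a full quarter turn round, so the latch stays open. I then raised the lid by its bar handle to the clip and handed the job in at 16.4 s, with the arm holding it still (grip set to 30 N).

**Lid angle:** the lid rim measured 0.82–0.83 rad in both the scene and top cameras. The angle worked out from the arm's own position reads slightly higher, 0.836. The gripper sat about 4 mm further from the hinge than I modelled, so I trusted the cameras.

**Clip angle:** my estimates spread over 0.815–0.84, depending on which faces of the clip I used. I took about 0.825. The pointer should therefore be level with the clip's line to about ±0.015 rad (2 mm). The line's inner end was not clearly visible, so I could not confirm that directly by eye.

**Stillness and forces:** at hand-in the arm's joint speeds were about zero and the tool position was steady. The force readings between moves were at most about 12 N.

**Clip and surroundings:** the clip read the same before and after the lift. I planned the path clear of the bottle, strut, scanner and rack and saw no sign of contact, but I did not measure their positions again at the end.

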